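# Run a fingertip round a popped-up tub lid rim

## Robot

A 6-joint arm with a two-finger parallel gripper is mounted at the origin on a cart in front of the work surface, level with it; the furniture and walls round the work are solid. World frame = base frame: x ahead of the robot, y to its left, z up, the work surface at z = 0. Lengths are in m, angles in degrees, forces in N, time in s.
With the tool pointing down it reaches from about 0.4 to 0.825 m from the base axis. Payload 7 kg.
Tool frame: the origin (TCP) lies at the very end of the fingers, on their centre line; the grasp point (between the pads) lies 19 mm behind it (r.hold_point_z is the distance from the TCP to the grasp point, in m); z points along the fingers, y is the direction in which the jaws open and shut (so a half turn about z gives the same grasp; the last joint's range is limited). The gripper opens to 88 mm and grips with 3 to 60 N. Pads are 19 mm wide; open, the fingers measure 130 mm over their backs; the gripper's body (78 mm by 193 mm) begins 47 mm behind the grasp point.
Start: joints at [91.221, 20.546, 0.682, 0, -70.136, -16.507], TCP at [0.178, 0.651, 0.19] pointing down, gripper open.
Joint ranges: [-176.03, 176.03], [-82.01, 121.73], [-58.28, 71.71], [-173.87, 95.51], [-174.79, -0.11], [-173.66, 173.66]. Speed limits (degrees/s): [136.94, 136.94, 172.46, 180, 180, 180].

## Interface

Orientations are given as [roll, pitch, yaw] about the fixed x, y, z axes, in that order (R = Rz(yaw) Ry(pitch) Rx(roll)).
In Python, from plant import r gives the robot as it stands. The module is installed in compiled form; this text tells all that it offers.
- The arm moves only by the shell command python3 -m inch 'ROWS' [FORCE]. ROWS is text: rows parted by semicolons, each of 7 numbers parted by spaces: the shift along the tool's x, y, z in m, then the turn, a rotation vector about the tool's x, y, z in rad, then the opening, from 0 (shut) to 1 (fully open). In form: tx ty tz ax ay az jaw; .... A call has 1 to 20 rows; each row shifts and turns the commanded pose from where the row before left it, along the tool's axes as they then stand; what a row does not reach is not made up. A row lasts 1/12 s, in which the tool goes at most 41.7 mm and 7.16 degrees, less where a joint would pass 70% of its speed; a pose out of reach is approached as far as the arm can. A call with a gripper value outside its range is refused whole. The fingers move at their own pace and stop on an object; FORCE is the grip in N (left out, the last holds). Time passes only in rows, so rows that do not move let the fingers close. It gives the time, the measured TCP pose, the force and the opening at its end, in the units of the state.
- r.get_state(): the state, without advancing time (a new reading comes with each control period).
- r.capture(name): name is "scene" or "top" or "wrist"; returns the picture (400x640x3 uint8, red, green, blue); there is no depth.
- r.camera_params(name): a dict with "vfov" (degrees; the focal length in pixels is half the picture's height over the tangent of half this angle, whatever the lens; pixels are square), "cx", "cy" (the principal point, pixels), "R" (3x3) and "t" (3): a world point X has camera coordinates R X + t. Camera axes: x right, y down, z forward; pixel columns grow to the right and rows downward; lengths in m; the calibration is good to about 2 mm. A picture is of the moment at which its call begins: read the wrist's pose just before it. camera_params takes no time and is no camera call; for the wrist camera it gives the pose at the moment of the call.
- r.close_job(): hands the job in, once; it reports no verdict.
Trained networks look in the newest picture that a camera, given by its name, has taken for a name from the list of things; names that differ only in an ending like _2 or _b are one class to them, and where a whole thing is asked for, a point or a joint stands for the part that bears it (a point fixed in the world has none). Each returns a list of dicts, best first, with "p" (0 to 1); they miss things now and then, are a little off and sometimes report something else, mostly with a low value. They report only what shows in the picture. A call takes as long as a camera call.
- r.recognise(target, camera): "xy" ([column, row] in pixels, amid what is visible of it).
The state is a dict: "time_s": time; "joints": joint angles; "qd": joint speeds; "joint_torque": joint torques, N m; "tcp_pos": TCP position; "eef_rot": TCP orientation; "contact_force": force on the tool from outside, world axes, zero at the start; "moment": the same for the moment, N m; "gripper_width": finger opening in m.
Only numpy, scipy, OpenCV 4.12 (cv2) and the standard library are available. Lean on these libraries where they do the work, as an engineer would, in place of code of your own. Each camera call takes 0.05 s, during which the arm holds its last target.

## Task

Half of the rim of the round specimen tub's lid has popped up. Starting at the thumb tab, run your fingertips along the raised rim links round to the other end, gently pressing each one down home in turn, so that the whole rim is level. Only touch the lid: do not lift, tilt or shove the tub, leave the sachet lying on the lid, do not disturb the other things, and finish clear of everything.

Things in the scene. Friction and masses are not known exactly. Their poses are not given: they have to be found in the camera images.
- tub: Loose round specimen tub, about 1.2 kg, 198 mm across, grey with a white press-on lid. Origin at the centre of its underside, z up; flat lid panel 50 mm above it. A bead of 12 mm round section runs round the lid on a circle of 88 mm radius: from 95 to 266 degrees (counter-clockwise from the tub's +x, from above) it is six popped-up links; the rest is fixed, crown 58 mm above the origin.
- lid_center (a point): Centre of the flat lid panel's top (x, y on the tub's axis). A thin sachet lies on the panel near here.
- tab (a point): Top of the thumb tab, a flat ribbed tongue 36 mm wide that sticks out about 32 mm beyond the lid's edge beside link 1; this point is 122 mm from the tub's axis. Tab top 48 mm above the tub's underside.
- link1_top (a point): Top of the crown at the middle of rim link 1, the one next to the thumb tab. It moves with the link. Numbered counter-clockwise from above, 28.5 degrees (44 mm) apart. Each is 42 mm long, 12 mm wide, level over the middle 10 mm, sloping down 5 mm to either end; crown 63 mm above the tub's underside when up, 58 mm when home.
- link1 (a joint): How far link 1 is pressed down, in m: 0 fully up, 0.005 home at its stop. Moving it takes about 1.5 N; it has no spring and stays where it is left.
- link2_top (a point): Top of the crown at the middle of rim link 2. It moves with the link.
- link2 (a joint): How far link 2 is pressed down, in m: 0 fully up, 0.005 home at its stop.
- link3_top (a point): Top of the crown at the middle of rim link 3. It moves with the link.
- link3 (a joint): How far link 3 is pressed down, in m: 0 fully up, 0.005 home at its stop.
- link4_top (a point): Top of the crown at the middle of rim link 4. It moves with the link.
- link4 (a joint): How far link 4 is pressed down, in m: 0 fully up, 0.005 home at its stop.
- link5_top (a point): Top of the crown at the middle of rim link 5. It moves with the link.
- link5 (a joint): How far link 5 is pressed down, in m: 0 fully up, 0.005 home at its stop.
- link6_top (a point): Top of the crown at the middle of rim link 6, the last one, farthest round from the tab. It moves with the link.
- link6 (a joint): How far link 6 is pressed down, in m: 0 fully up, 0.005 home at its stop.
- pipette_top (a point): Top end of a fixed pipette leaning on a stand, to the right of the tub beside the tube racks; an obstacle 0.33 m tall to swing over or round, not part of the job. The tube racks next to it are about 0.1 m tall.
- sachet: Loose flat pad sachet 52 x 52 x 4 mm lying on the middle of the lid, inside the ring of the rim; bystander. Origin at the centre of its underside.
- swabs: Loose carton 56 x 106 x 48 mm behind and right of the tub; bystander. Origin at the centre of its underside.
- pouch: Loose flat foil pouch 112 x 112 x 14 mm between tub and robot; bystander. Origin at the centre of its underside.
- pad2: Loose flat pad sachet 52 x 52 x 4 mm on the table in front and right of the tub; bystander.
- pen: Loose pen 133 mm long behind and right of the tub; bystander.

How it is judged:
By the outcome, as a careful person would: the job done as asked, in the order asked, and still so for the second after the job is handed in, with the robot touching nothing.
It also fails if it takes over 72 s, if anything falls off the work surface, if the arm or the gripper's body presses on something with over 40 N, if the wrist force passes 120 N, or if a joint passes its speed limit or range.

## Working session

There is one attempt and no reset: what is moved stays moved. The work goes in short steps, Python scripts to look and compute and a shell command to move; the robot and the scene stay as the last step left them, time stands still between calls to the robot, and variables do not carry over. Pictures are saved under pics/ and viewed, and the job is handed in when it is done.

```bash
mkdir -p pics; ls; python3 - <<'E'
from plant import r
import cv2,numpy as np
print(r.get_state())
for n in ("scene","top","wrist"):
    im=r.capture(n); cv2.imwrite(f"pics/{n}0.png",im[:,:,::-1])
    p=r.camera_params(n); print(n,p)
    for t in ("tub","lid_center","tab","link1_top","link6_top","sachet","pipette_top","pouch","swabs"):
        print(t,[(d['xy'],round(d['p'],2)) for d in r.recognise(t,n)[:2]])
print(r.get_state()['time_s'])
E
```

```text
pics
{'time_s': 0.0, 'joints': array([ 9.12198993e+01,  2.05918777e+01,  6.31812799e-01, -2.01278481e-02,
       -7.01342859e+01, -1.65053566e+01]), 'qd': array([ 0.01750681, -0.10426575,  0.06355497, -0.03512075,  0.00634171,
       -0.04486014]), 'joint_torque': array([ 1.02587685e-03, -5.82712555e+01,  2.93052328e+01,  6.99737236e+00,
        6.85914667e-03, -1.48736490e-04]), 'tcp_pos': array([0.17785306, 0.65056876, 0.18940281]), 'eef_rot': array([ 1.79904161e+02, -8.66663306e-03, -1.52923055e+01]), 'contact_force': array([-0.5180374 , -0.02455948, -0.48007747]), 'moment': array([ 0.01227678, -0.02796621,  0.04405011]), 'gripper_width': 0.08756068280720385}
scene {'vfov': 45.90930590689953, 'cx': 318.3609256557542, 'cy': 206.82408753648699, 'R': array([[ 0.82992959, -0.55743727,  0.02192171],
       [-0.28769899, -0.46134052, -0.83928197],
       [ 0.47796042,  0.69023809, -0.54325428]]), 't': array([-0.35408245,  0.35482405,  0.89956088])}
tub [([302.1, 233.5], 0.87)]
lid_center [([298.4, 236.6], 0.78), ([268.4, 288.3], 0.74)]
tab [([299.7, 238.5], 0.59)]
link1_top [([265.3, 227.8], 0.71), ([226.5, 267.5], 0.62)]
link6_top []
sachet [([305.4, 228.1], 0.74)]Traceback (most recent call last):
  File "<stdin>", line 8, in <module>
ValueError: it knows: lid_center, link, link1_top, link2_top, link3_top, link4_top, link5_top, link6_top, pad, pen, pouch, sachet, swabs, tab, tub
```

```bash
python3 - <<'E'
from plant import r
import cv2,numpy as np
for n in ("top","wrist"):
    im=r.capture(n); cv2.imwrite(f"pics/{n}0.png",im[:,:,::-1])
    p=r.camera_params(n); print(n,p)
    for t in ("tub","lid_center","tab","link1_top","link2_top","link3_top","link4_top","link5_top","link6_top","sachet"):
        print(t,[(d['xy'],round(d['p'],2)) for d in r.recognise(t,n)[:2]])
print(r.get_state()['time_s'])
E
```

```text
top {'vfov': 48.355574688114714, 'cx': 315.5012579956284, 'cy': 196.36783160781798, 'R': array([[ 0.00372775, -0.99974715,  0.0221754 ],
       [-0.986001  , -0.00737133, -0.16657636],
       [ 0.1666977 , -0.02124401, -0.98577917]]), 't': array([0.11292678, 0.49776405, 1.27242709])}
tub [([273.8, 192.3], 0.83)]
lid_center [([273.4, 193.2], 0.69)]
tab [([271.1, 188.7], 0.75), ([263.6, 214.7], 0.35)]
link1_top [([256.8, 166.3], 0.53)]
link2_top [([280.9, 183.9], 0.64), ([250.3, 178.2], 0.49)]
link3_top [([250.7, 193.7], 0.52)]
link4_top [([253.8, 207.3], 0.6), ([272.4, 192.6], 0.44)]
link5_top [([339.4, 137.4], 0.6), ([266.2, 216.9], 0.4)]
link6_top []
sachet [([278.6, 183.6], 0.83)]
wrist {'vfov': 67.59372342680852, 'cx': 320.56851043616473, 'cy': 195.4686932468619, 'R': array([[-2.63336810e-01, -9.64703955e-01,  6.30800852e-05],
       [-9.20798800e-01,  2.51371449e-01,  2.98231394e-01],
       [-2.87720862e-01,  7.84772199e-02, -9.54493600e-01]]), 't': array([ 0.67437616, -0.03726685,  0.39191905])}
tub []
lid_center []
tab []
link1_top []
link2_top []
link3_top []
link4_top []
link5_top []
link6_top []
sachet []
1.45
```

View pics/scene0.png

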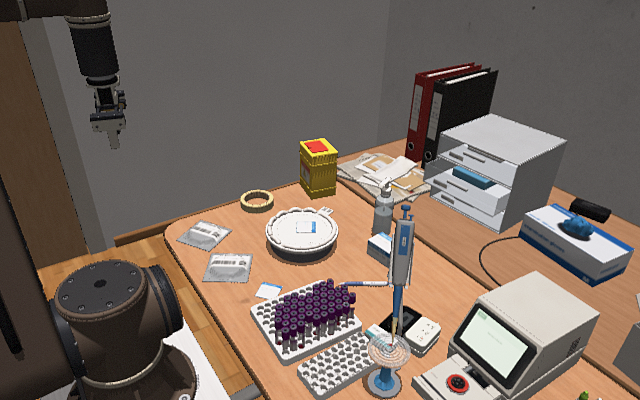

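View pics/top0.png

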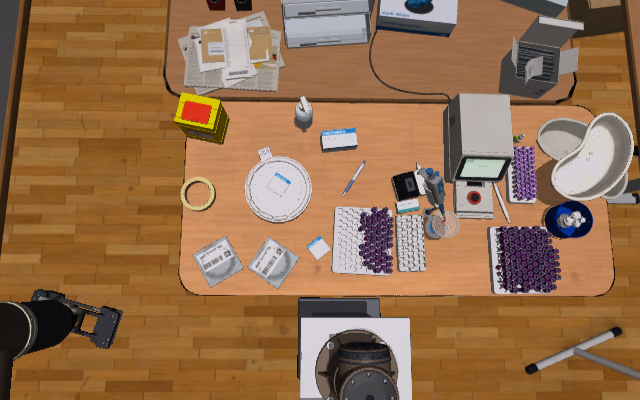

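View pics/wrist0.png

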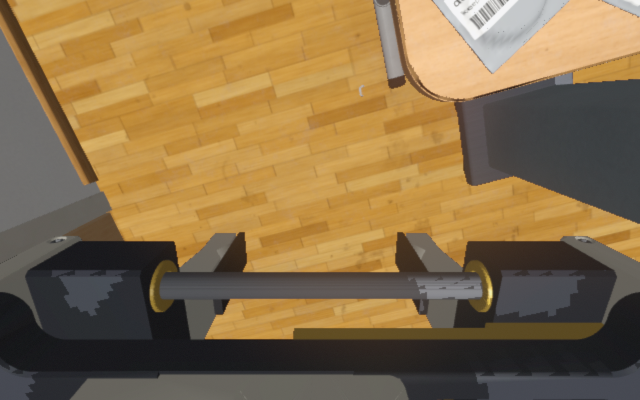

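The top view shows the tub centred near (278,188) with its tab at (265,153), on the far-left side. The links run from there round the left side towards the robot. The pouch is near (272,260) and the tape roll at (197,193). The arm is off the table to the left. Next I'll localise things in a zoomed view.

```bash
cat > h.py <<'E'
import numpy as np, cv2
from plant import r
def proj(p,X):
    X=np.atleast_2d(X); c=X@np.array(p['R']).T+p['t']; f=200/np.tan(np.radians(p['vfov']/2))
    return np.c_[f*c[:,0]/c[:,2]+p['cx'], f*c[:,1]/c[:,2]+p['cy']]
def back(p,uv,z):
    f=200/np.tan(np.radians(p['vfov']/2)); R=np.array(p['R']); 
    d=R.T@np.array([(uv[0]-p['cx'])/f,(uv[1]-p['cy'])/f,1]); o=-R.T@p['t']
    return o+d*(z-o[2])/d[2]
E
python3 - <<'E'
from h import *
p=r.camera_params("top"); s=r.camera_params("scene")
im=cv2.imread("pics/top0.png"); cv2.imwrite("pics/topz.png",cv2.resize(im[130:280,170:330],None,fx=5,fy=4,interpolation=cv2.INTER_CUBIC)[:600,:800]) 
im=cv2.imread("pics/scene0.png"); cv2.imwrite("pics/scz.png",cv2.resize(im[180:280,240:360],None,fx=6,fy=6,interpolation=cv2.INTER_CUBIC)) 
print("centre",back(p,(278.5,188.5),.05),"tab",back(p,(265,154),.048))
print("scene tub",back(s,(302,230),.05),"sachet",back(p,(278.6,183.6),.052),back(s,(305,228),.052))
print('tape',back(p,(197,193),.02),'pouch',back(p,(272,260),.01))
E
```

```text
centre [0.51807712 0.22439331 0.05      ] tab [0.62236065 0.26638036 0.048     ]
scene tub [0.51932194 0.21899909 0.05      ] sachet [0.53230713 0.22423125 0.052     ] [0.52962592 0.22015968 0.052     ]
tape [0.50812794 0.46849702 0.02      ] pouch [0.31164588 0.24223171 0.01      ]
```

View pics/topz.png

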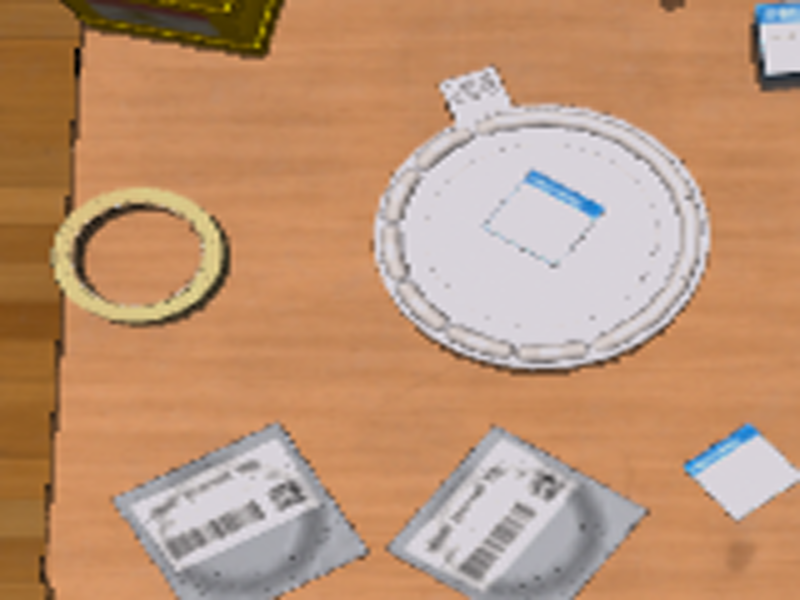

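View pics/scz.png

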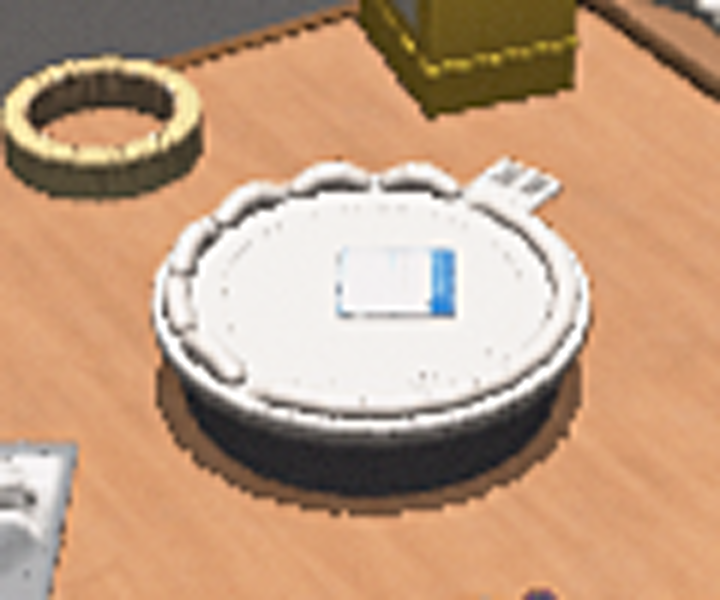

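```bash
cat > fit.py <<'E'
from h import *
from scipy.optimize import least_squares
p=r.camera_params("top"); s=r.camera_params("scene")
T=[((468,128),0),((415,165),1),((393,222),2),((397,280),3),((447,328),4),((513,350),5),((590,350),6)]
S=[((373,183),1),((292,187),2),((215,225),3),((180,270),4),((185,325),5),((243,380),6)]
def pts(v,k):
    a=np.radians(95+28.5*k)+v[2]; return np.array([v[0]+.088*np.cos(a),v[1]+.088*np.sin(a),.057])
def res(v,T=T,S=S):
    o=[]
    for (u,w),k in T: o+=list(proj(p,pts(v,k))[0]-[170+(u+.5)/5-.5,130+(w+.5)/4-.5])
    for (u,w),k in S: o+=list(proj(s,pts(v,k))[0]-[240+(u+.5)/6-.5,180+(w+.5)/6-.5])
    return np.array(o)
for a,b in ((T,S),(T,[]),([],S)):
    f=least_squares(res,[.52,.22,-.7],args=(a,b)); print(f.x,np.degrees(f.x[2]),np.abs(f.fun).max(),np.sqrt((f.fun**2).mean()))
E
python3 fit.py
```

```text
[ 0.51998772  0.22512166 -1.16562714] -66.78551576370133 1.5314485167288012 0.7049814982349185
[ 0.51882357  0.22648443 -1.16229689] -66.5947062159239 0.9593750825989673 0.464301405353734
[ 0.5202274   0.22233492 -1.17807555] -67.49875702980773 0.8604224383107635 0.515323128121458
```

```bash
python3 -m inch '0 0 -0.01 0 0 -0.05 0; 0 0 -0.02 0 0 -0.089 0; 0 0 -0.025 0 0 -0.089 0; 0.008 0.012 -0.015 0 0 -0.039 0; 0.017 0.024 -0.01 0 0 0 0; 0.021 0.03 0 0 0 0 0; 0.023 0.033 0 0 0 0 0; 0.023 0.033 0 0 0 0 0; 0.023 0.033 0 0 0 0 0; 0.023 0.033 0 0 0 0 0; 0.023 0.033 0 0 0 0 0; 0.023 0.033 0 0 0 0 0; 0.023 0.033 0 0 0 0 0; 0.023 0.033 0 0 0 0 0; 0.023 0.033 0 0 0 0 0; 0.023 0.033 0 0 0 0 0; 0.02 0.025 0 0 0 0 0; 0.015 0.018 0 0 0 0 0; 0.01 0.009 0 0 0 0 0; 0 0 0 0 0 0 0' 15
python3 - <<'E'
from h import *
p=r.camera_params("wrist"); im=r.capture("wrist"); cv2.imwrite("pics/w1.png",im[:,:,::-1])
import pickle; pickle.dump(p,open("w1.pkl","wb"))
for t in ("tub","tab","link","sachet"):
    print(t,[(d['xy'],round(d['p'],2)) for d in r.recognise(t,"wrist")[:7]])
v=[.520,.225,-1.1656]
for k in range(7):
    a=np.radians(95+28.5*k)+v[2];print(k,proj(p,[v[0]+.088*np.cos(a),v[1]+.088*np.sin(a),.057]))
E
```

```text
time_s: 3.12
tcp_pos: [0.5, 0.2009, 0.2703]
eef_rot: [180.0, -0.0, -0.2]
contact_force: [-0.1, -0.1, -0.5]
gripper_width: 0.0006
tub [([289.1, 155.0], 0.9)]
tab [([289.4, 150.7], 0.95), ([311.9, 205.5], 0.43)]
link [([255.7, 95.9], 0.78), ([254.1, 189.6], 0.77), ([238.8, 125.9], 0.69), ([278.5, 204.4], 0.63), ([308.5, 207.9], 0.63), ([239.7, 159.5], 0.53), ([282.8, 236.6], 0.31)]
sachet [([299.8, 138.3], 0.62), ([238.1, 157.8], 0.61)]
0 [[268.77183741  88.70593236]]
1 [[245.6927198  112.34458047]]
2 [[237.60737139 143.67832091]]
3 [[245.29602007 174.38442834]]
4 [[265.72836934 197.57847779]]
5 [[293.78070525 208.86715967]]
6 [[323.52662229 206.35737737]]
```

View pics/w1.png

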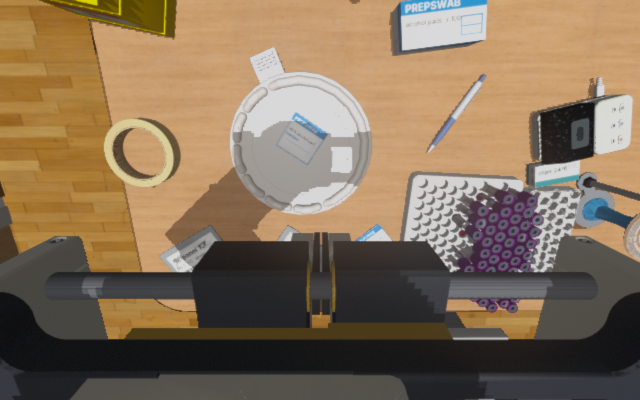

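The wrist view shows the tub at (300,143), with its tab at (265,65). Links 1–6 run from (256,96) round the left side to (308,208), and the sachet is near (302,138). I'll fit the pose from the link detections.

```bash
python3 - <<'E'
from h import *
import pickle
from scipy.optimize import least_squares
p=pickle.load(open("w1.pkl","rb"))
L=[(255.7,95.9),(238.8,125.9),(239.7,159.5),(254.1,189.6),(278.5,204.4),(308.5,207.9)]
def P(v,k):
    a=np.radians(109.25+28.5*k)+v[2]; return [v[0]+.088*np.cos(a),v[1]+.088*np.sin(a),.061]
f=least_squares(lambda v:np.concatenate([proj(p,P(v,k))[0]-L[k] for k in range(6)]),[.52,.225,-1.16])
print(f.x,np.degrees(f.x[2]),f.fun.round(1))
im=cv2.imread("pics/w1.png")
z=cv2.resize(im[40:220,210:410],None,fx=4,fy=3.3,interpolation=cv2.INTER_CUBIC)
S=4;z=cv2.resize(im[60:210,220:390],None,fx=S,fy=S,interpolation=cv2.INTER_CUBIC)
q=lambda X:tuple(int(round(t)) for t in ((proj(p,X)[0]-[220,60]+.5)*S-.5))
for v,c in ((f.x,(0,0,255)),([.520,.2243,-1.1656],(255,0,0))):
  for k in range(7):
    a=np.radians(95+28.5*k)+v[2]
    for rr in (.08,.099): 
      cv2.circle(z,q([v[0]+rr*np.cos(a),v[1]+rr*np.sin(a),.052]),2,c,-1)
  for a in np.linspace(0,6.28,60): cv2.circle(z,q([v[0]+.099*np.cos(a),v[1]+.099*np.sin(a),.05]),1,c,-1)
cv2.imwrite("pics/w1z.png",z)
E
```

```text
[ 0.52194526  0.22453858 -1.16451818] -66.72197663733763 [-0.5  1.6  0.2  0.5 -0.6 -0.7 -0.2 -2.9  0.6  0.1  0.6  1.1]
```

View pics/w1z.png

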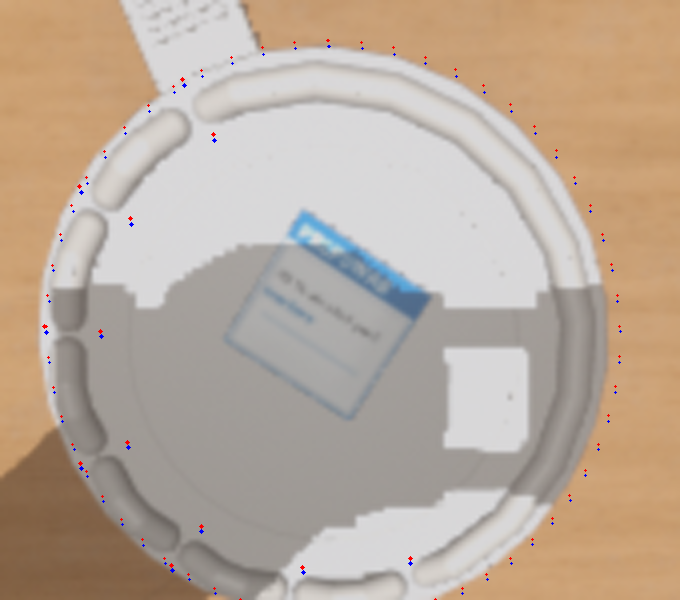

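```bash
python3 -c "
from plant import r
s=r.get_state();print(s['tcp_pos'],s['eef_rot'],s['contact_force'],s['time_s'])"
python3 -m inch '0.008 -0.008 0.01 0 0 0 0; 0.012 -0.012 0.02 0 0 0 0; 0.014 -0.014 0.025 0 0 0 0; 0.014 -0.014 0.025 0 0 0 0; 0.014 -0.014 0.03 0 0 0 0; 0.012 -0.012 0.03 0 0 0 0; 0.01 -0.01 0.025 0 0 0 0; 0 0 0.02 0 0 0 0; 0 0 0.01 0 0 0 0; 0 0 0 0 0 0 0; 0 0 0 0 0 0 0'
python3 - <<'E'
from h import *
s=r.get_state();print(s['tcp_pos'],s['eef_rot'],s['contact_force'])
for n in("wrist","scene"):
  p=r.camera_params(n); im=r.capture(n)[:,:,::-1]
  print(proj(p,[.5843,.2855,.063]))
  if n=="scene": im=cv2.resize(im[150:270,220:380],None,fx=5,fy=5,interpolation=cv2.INTER_CUBIC)
  cv2.imwrite(f"pics/{n}2.png",im)
E
```

```text
[0.4981389  0.20347391 0.27045846] [-1.79988153e+02 -4.99561258e-03  6.35216235e-02] [-0.87013792 -0.87147073  0.62840765] 3.3667
time_s: 4.28
tcp_pos: [0.5823, 0.2872, 0.0754]
eef_rot: [180.0, 0.0, 0.1]
contact_force: [0.6, 0.4, 0.6]
gripper_width: -0.0001
[0.58233886 0.28721881 0.07543409] [1.79962101e+02 1.40313033e-02 6.64090975e-02] [0.57952562 0.4000612  0.57180137]
[[322.06496999 213.798881  ]]
[[308.88561303 207.57518015]]
```

View pics/wrist2.png

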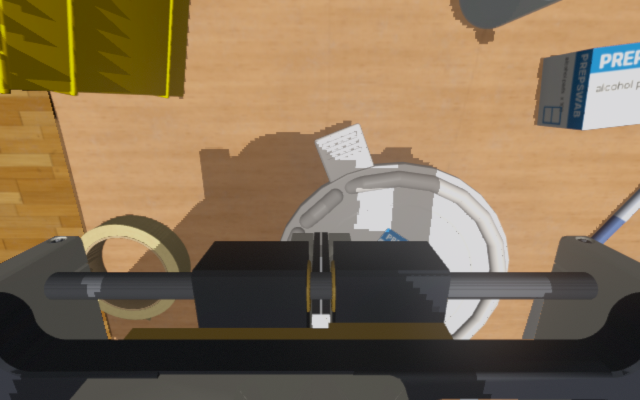

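View pics/scene2.png

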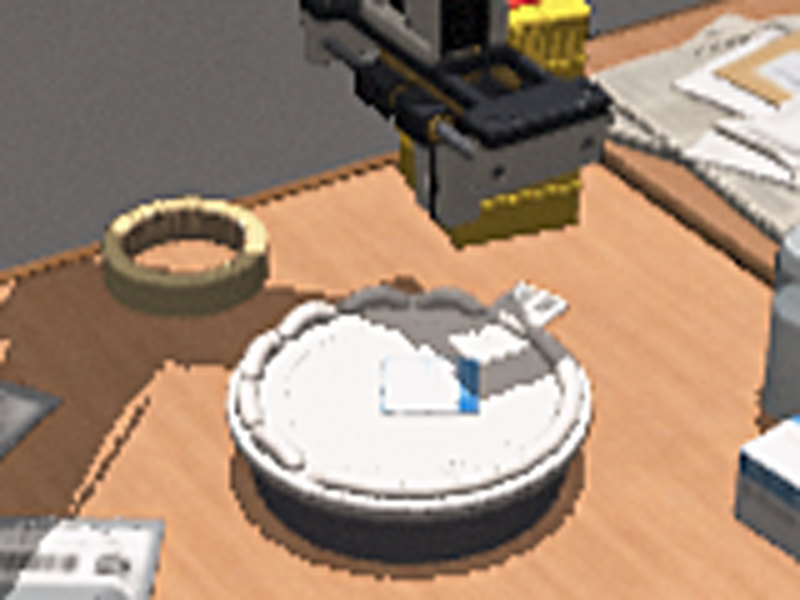

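```bash
python3 - <<'E'
from h import *
s=r.get_state();t=s['tcp_pos'];print(t,s['time_s'])
p=r.camera_params("scene"); im=r.capture("scene")[:,:,::-1].copy()
z=cv2.resize(im[100:250,210:390],None,fx=4,fy=4,interpolation=cv2.INTER_CUBIC)
q=lambda X:tuple(int(round(t)) for t in ((proj(p,X)[0]-[210,100]+.5)*4-.5))
for dz in(0,.019,.066): cv2.circle(z,q(t+[0,0,dz]),2,(0,0,255),-1)
for k in range(7):
    a=np.radians(95+28.5*k-66.7); cv2.circle(z,q([.5195+.088*np.cos(a),.226+.088*np.sin(a),.058]),2,(255,0,0),-1)
cv2.imwrite("pics/sc3.png",z)
pw=r.camera_params("wrist"); print("wrist tcp",proj(pw,t),proj(pw,t+[0,0,.02]))
im=cv2.imread("pics/wrist2.png")
z=cv2.resize(im[110:350,250:520],None,fx=2.5,fy=2.5,interpolation=cv2.INTER_CUBIC)
q=lambda X:tuple(int(round(t)) for t in ((proj(pw,X)[0]-[250,110]+.5)*2.5-.5))
for k in range(7):
    a=np.radians(95+28.5*k-66.7); cv2.circle(z,q([.5195+.088*np.cos(a),.226+.088*np.sin(a),.058]),2,(255,0,0),-1)
for a in np.linspace(0,6.28,60): cv2.circle(z,q([.5195+.099*np.cos(a),.226+.099*np.sin(a),.05]),1,(0,0,255),-1)
cv2.imwrite("pics/w3.png",z)
E
```

```text
[0.58325958 0.28761882 0.07720771] 4.3833
wrist tcp [[319.72767666 222.69476983]] [[319.58730322 234.66333763]]
```

View pics/sc3.png

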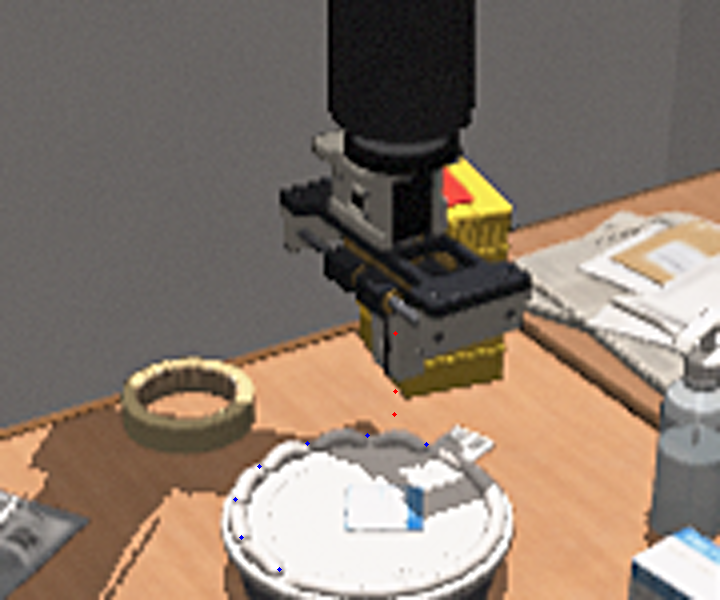

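View pics/w3.png

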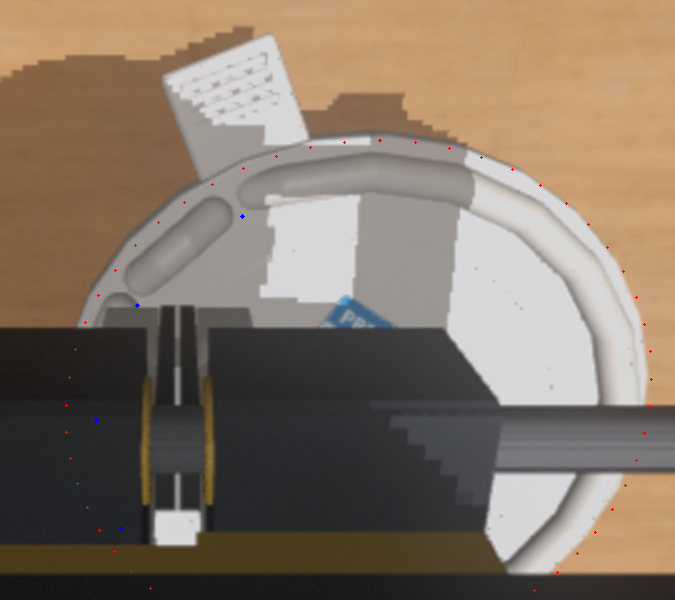

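```bash
python3 - <<'E'
from h import *
A=[];F=[];C=[]
for i in range(12):
    r.capture("top"); s=r.get_state(); A.append(s['tcp_pos']);F.append(s['contact_force']); p=r.camera_params("wrist"); C.append(-np.array(p['R']).T@p['t'])
A=np.array(A);print(A.mean(0),A.std(0),np.mean(F,0),np.std(F,0));print(np.mean(C,0),np.std(C,0))
E
```

```text
[0.58280993 0.28702933 0.07613853] [0.00024266 0.00023537 0.00070253] [-0.04510677  0.07684424  0.11123237] [0.42846267 0.46060175 0.37708094]
[0.66356821 0.28635012 0.27099994] [7.53287652e-05 1.05584598e-04 7.66817019e-04]
```

```bash
python3 -m inch '0.002 0.001 0.002 0 0 0 0; 0 0 0.002 0 0 0 0; 0 0 0.002 0 0 0 0; 0 0 0.002 0 0 0 0; 0 0 0.002 0 0 0 0; 0 0 0 0 0 0 0';  python3 -m inch '0 0 0.001 0 0 0 0; 0 0 0.001 0 0 0 0; 0 0 0.001 0 0 0 0; 0 0 0 0 0 0 0'; python3 -m inch '0 0 0.001 0 0 0 0; 0 0 0.001 0 0 0 0; 0 0 0 0 0 0 0'
```

```text
time_s: 5.53
tcp_pos: [0.5843, 0.2857, 0.0647]
eef_rot: [180.0, 0.0, 0.0]
contact_force: [-0.2, 0.3, 0.2]
gripper_width: 0.0004
time_s: 5.87
tcp_pos: [0.5845, 0.2858, 0.0621]
eef_rot: [180.0, 0.0, 0.0]
contact_force: [0.1, -0.5, 0.6]
gripper_width: 0.0004
time_s: 6.12
tcp_pos: [0.5845, 0.2858, 0.0602]
eef_rot: [180.0, 0.0, 0.0]
contact_force: [-0.8, -0.1, 0.5]
gripper_width: 0.0005
```

```bash
cat > look.py <<'E'
from h import *
import sys
n=sys.argv[1]
im=r.capture("scene")[:,:,::-1]
cv2.imwrite(f"pics/{n}.png",cv2.resize(im[170:280,240:370],None,fx=5,fy=5,interpolation=cv2.INTER_CUBIC))
A=[];F=[]
for i in range(5):
    r.capture("top"); s=r.get_state(); A.append(s['tcp_pos']);F.append(s['contact_force'])
print(np.mean(A,0),np.mean(F,0),np.std(F,0),s['time_s'])
E
python3 look.py s4
```

```text
[0.58458106 0.28588481 0.06038807] [-0.22082224 -0.26446774  0.00795174] [0.43738199 0.27483613 0.6718546 ] 6.4167
```

View pics/s4.png

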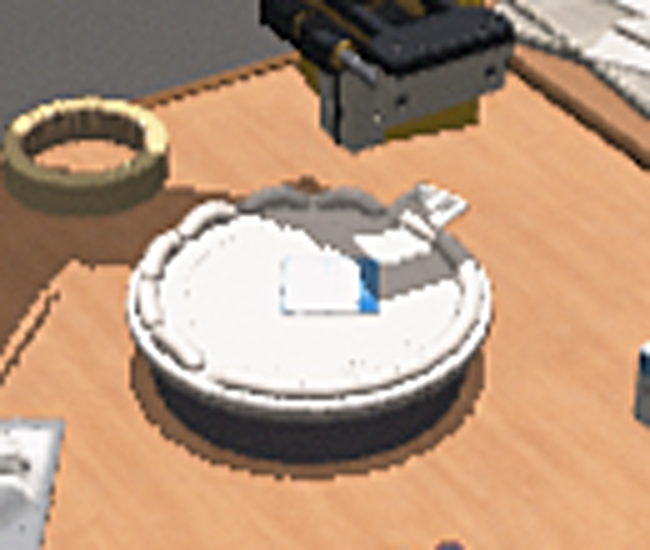

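```bash
python3 - <<'E'
from h import *
p=r.camera_params("scene")
im=cv2.imread("pics/scene0.png")
z=cv2.resize(im[60:180,50:170],None,fx=5,fy=5,interpolation=cv2.INTER_CUBIC)
q=lambda X:tuple(int(round(t)) for t in ((proj(p,X)[0]-[50,60]+.5)*5-.5))
t=np.array([.1779,.6506,.1894]); y=np.array([np.sin(np.radians(-15.3)),-np.cos(np.radians(-15.3)),0])
for dz in(0,.019,.066):
  for dy in(-.044,0,.044): cv2.circle(z,q(t+[0,0,dz]+dy*y),2,(0,0,255),-1)
cv2.imwrite("pics/s0z.png",z)
p=r.camera_params("top"); im=r.capture("top")[:,:,::-1]
z=cv2.resize(im[100:250,190:350],None,fx=4,fy=4,interpolation=cv2.INTER_CUBIC)
q=lambda X:tuple(int(round(t)) for t in ((proj(p,X)[0]-[190,100]+.5)*4-.5))
cv2.circle(z,q(r.get_state()['tcp_pos']),2,(0,0,255),-1)
cv2.imwrite("pics/t4.png",z)
E
```

```text
(no output)
```

View pics/s0z.png

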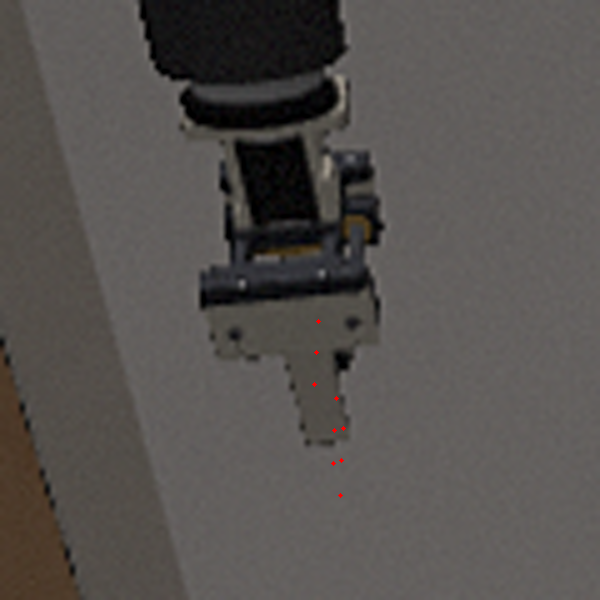

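View pics/t4.png

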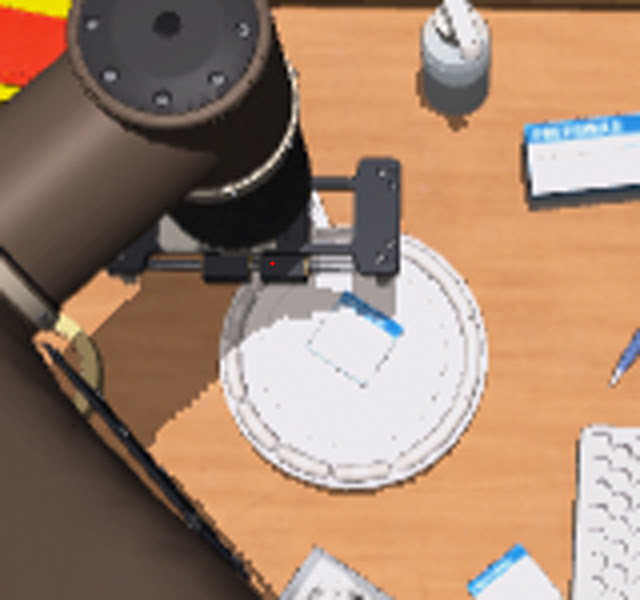

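```bash
cat > ok.py <<'E'
from plant import r
import sys
s=r.get_state(); print(s['tcp_pos'].round(4),s['contact_force'].round(2))
sys.exit(0 if s['contact_force'][2]<2.2 else 1)
E
m(){ python3 ok.py; }
python3 -m inch '0 0 0.001 0 0 0 0; 0 0 0.001 0 0 0 0; 0 0 0 0 0 0 0'>/dev/null && m && python3 -m inch '0 0 0.001 0 0 0 0; 0 0 0.001 0 0 0 0; 0 0 0 0 0 0 0'>/dev/null && m && python3 -m inch '0 0 0.001 0 0 0 0; 0 0 0.001 0 0 0 0; 0 0 0 0 0 0 0'>/dev/null && m && python3 -m inch '0 0 0.001 0 0 0 0; 0 0 0.001 0 0 0 0; 0 0 0 0 0 0 0'>/dev/null && m
python3 look.py s5
```

```text
[0.5844 0.2858 0.0581] [-0.68  0.2  -0.41]
[0.5844 0.2858 0.0561] [-0.68  0.17 -0.37]
[0.5845 0.2858 0.0541] [ 0.37  0.51 -1.05]
[0.5844 0.2858 0.0521] [-0.25 -0.22  0.59]
[0.58458537 0.28586906 0.0523595 ] [ 0.02782901 -0.22582188  0.23116328] [0.28320212 0.91667763 0.57029567] 7.7667
```

View pics/s5.png

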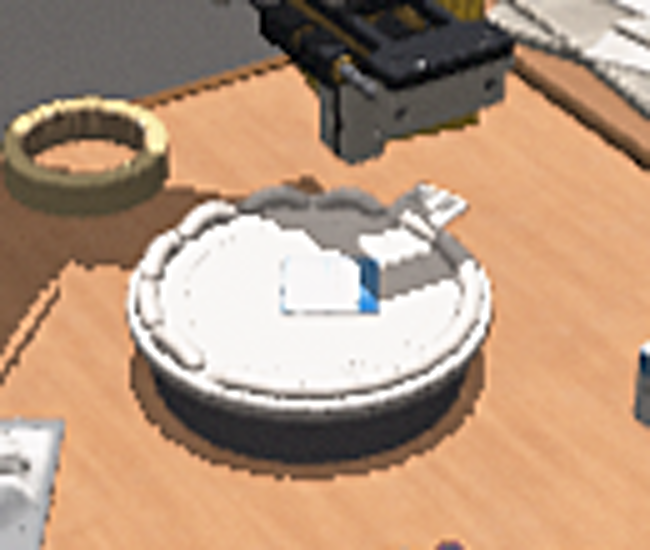

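```bash
python3 - <<'E'
from h import *
p=r.camera_params("scene"); w=r.camera_params("wrist")
for z in (.052,.062,.072,.082,.092):
  print(z,*[((proj(p,[.5845+dx,.2858+dy,z])[0]-[240,170]+.5)*5-.5).round(0) for dx,dy in((0,0),(-.0095,-.01),(.0095,-.01))], *[proj(w,[.5845+dx,.2858,z])[0].round(1) for dx in(-.0095,0,.0095)])
im=r.capture("wrist")[:,:,::-1]
cv2.imwrite("pics/w5.png",cv2.resize(im[110:320,220:460],None,fx=2.8,fy=2.8,interpolation=cv2.INTER_CUBIC))
E
```

```text
0.052 [346. 206.] [342. 219.] [370. 209.] [319.9 235. ] [319.9 222.6] [319.9 209.9]
0.062 [346. 191.] [342. 204.] [370. 194.] [319.9 241.2] [319.8 228.4] [319.8 215.1]
0.072 [347. 176.] [342. 189.] [370. 180.] [319.8 248. ] [319.8 234.6] [319.8 220.9]
0.082 [347. 161.] [342. 174.] [371. 165.] [319.8 255.6] [319.8 241.6] [319.8 227.2]
0.092 [347. 146.] [342. 159.] [371. 150.] [319.7 263.9] [319.7 249.3] [319.7 234.2]
```

View pics/w5.png

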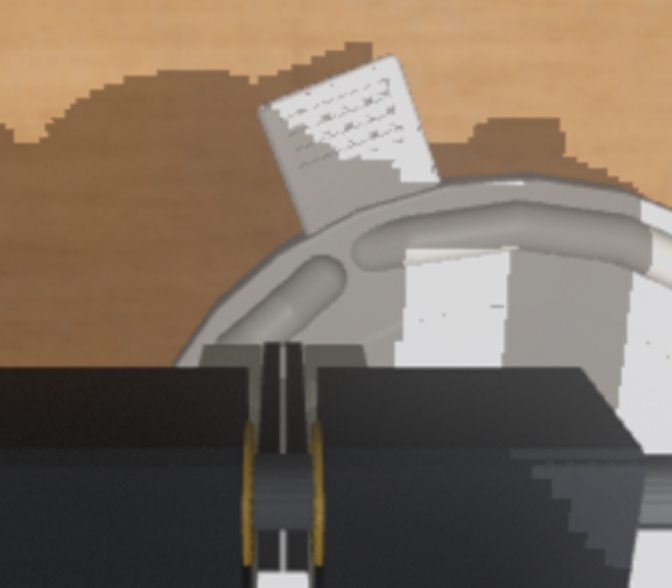

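```bash
python3 - <<'E'
from h import *
import pickle
w=r.camera_params("wrist"); R=np.array(w['R'])
p2=dict(w); p2['t']=-R@np.array([.66357,.28635,.2710])   # pose at wrist2
for nm,uv,z in(("l1 end0",(342.8,192),.055),("l1 end1",(301,226),.055),("l1 mid",(322,209),.06),("tab outer L",(250+163/2.5,110+75/2.5),.048),("tab outer R",(250+272/2.5,110+35/2.5),.048)):
  b=back(p2,uv,z);d=b[:2]-[.5205,.2265];print(nm,b,np.hypot(*d),np.degrees(np.arctan2(d[1],d[0])))
d=[]
im=cv2.imread("pics/wrist2.png")
w1=pickle.load(open("w1.pkl","rb"));print(-np.array(w1['R']).T@w1['t'])
print(R.round(3))
E
```

```text
l1 end0 [0.59884547 0.26953067 0.055     ] 0.08938484953002525 28.777463644287664
l1 end1 [0.57106264 0.30160164 0.055     ] 0.09053638340795207 56.049344395937624
l1 mid [0.58701851 0.28522689 0.06      ] 0.08873308718076843 41.4401703054523
tab outer L [0.63685341 0.29029455 0.048     ] 0.13269461765239945 28.73519188175441
tab outer R [0.64839709 0.25851779 0.048     ] 0.13184386129463535 14.05459051592484
[0.58089088 0.20020463 0.46506395]
[[ 0.001 -1.     0.   ]
 [-0.955 -0.     0.298]
 [-0.298 -0.    -0.955]]
```

```bash
m(){ python3 ok.py; }
python3 -m inch '0.001 -0.001 0.002 0 0 0 0; 0 0 0.002 0 0 0 0; 0 0 0.002 0 0 0 0; 0 0 0 0 0 0 0'>/dev/null && m && python3 -m inch '0 0 0.002 0 0 0 0; 0 0 0.002 0 0 0 0; 0 0 0.002 0 0 0 0; 0 0 0 0 0 0 0'>/dev/null && m && python3 -m inch '0 0 0.002 0 0 0 0; 0 0 0.002 0 0 0 0; 0 0 0 0 0 0 0'>/dev/null && m && python3 -m inch '0 0 0.001 0 0 0 0; 0 0 0.001 0 0 0 0; 0 0 0 0 0 0 0'>/dev/null && m
python3 look.py s6
```

```text
[0.5852 0.2866 0.0457] [ 0.04 -0.27  0.74]
[0.5853 0.2867 0.0398] [-0.62  0.51  0.08]
[0.5853 0.2867 0.0359] [ 0.35  1.08 -0.4 ]
[0.5855 0.2868 0.0342] [ 0.15  0.53 -0.39]
[0.58560631 0.28689538 0.0344157 ] [-0.21663649 -0.07146725 -0.36792431] [0.38026439 0.52623777 0.38219843] 9.2833
```

View pics/s6.png

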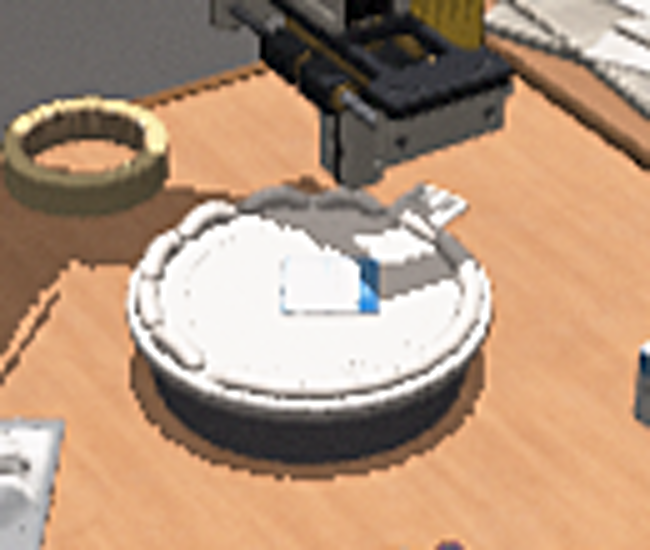

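```bash
m(){ python3 ok.py; }
python3 -m inch '0 0 0.002 0 0 0 0; 0 0 0.002 0 0 0 0; 0 0 0 0 0 0 0'>/dev/null && m && python3 -m inch '0 0 0.001 0 0 0 0; 0 0 0.001 0 0 0 0; 0 0 0 0 0 0 0'>/dev/null && m && python3 -m inch '0 0 0.001 0 0 0 0; 0 0 0.001 0 0 0 0; 0 0 0 0 0 0 0'>/dev/null && m && python3 -m inch '0 0 0.001 0 0 0 0; 0 0 0.001 0 0 0 0;  0 0 0 0 0 0 0'>/dev/null && m
python3 look.py s7
```

```text
[0.5853 0.2867 0.0298] [ 0.59  0.64 -1.11]
[0.5854 0.2868 0.0281] [ 0.51 -0.1   0.39]
[0.5857 0.287  0.0263] [-0.2   1.22  0.39]
[0.5856 0.287  0.0243] [-0.13  0.29  0.81]
[0.58560823 0.28691013 0.02435255] [-0.02011639 -0.02725762  0.65822062] [0.51243494 0.39235184 0.47616743] 10.5833
```

View pics/s7.png

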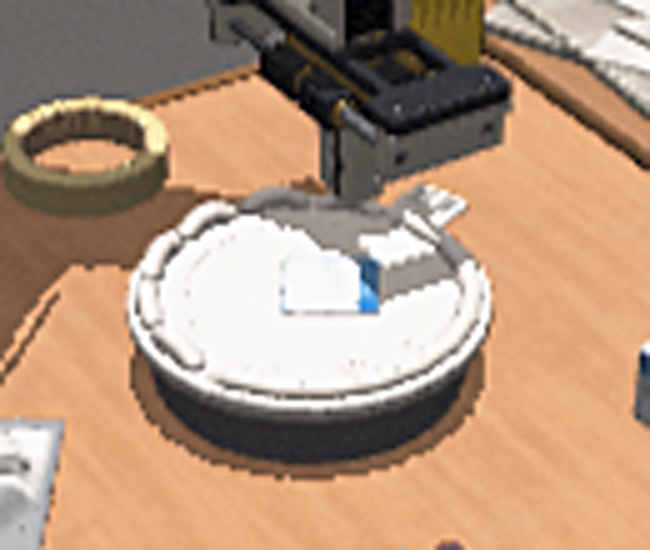

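```bash
m(){ python3 ok.py; }
python3 -m inch '0 0 0.001 0 0 0 0; 0 0 0.001 0 0 0 0; 0 0 0 0 0 0 0'>/dev/null && m && python3 -m inch '0 0 0.001 0 0 0 0; 0 0 0 0 0 0 0'>/dev/null && m && python3 -m inch '0 0 0.001 0 0 0 0;  0 0 0 0 0 0 0'>/dev/null && m && python3 -m inch '0 0 0.001 0 0 0 0;  0 0 0 0 0 0 0'>/dev/null && m
python3 look.py s8
```

```text
[0.5856 0.2869 0.0222] [ 0.86 -0.44  1.28]
[0.5858 0.287  0.0218] [-1.77 -0.    5.07]
[0.58577348 0.28699137 0.0217443 ] [-0.39918839  0.05441099  5.23986164] [0.3839921  0.44857987 0.8051477 ] 11.3
```

View pics/s8.png

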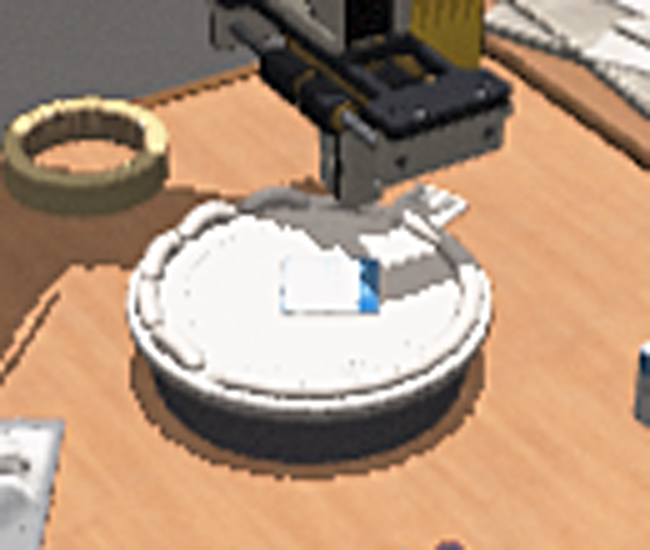

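```bash
python3 -m inch '0 0 -0.0005 0 0 0 0; 0 0 -0.0005 0 0 0 0; -0.003 -0.003 0 0 0 0 0; -0.0045 -0.0037 0 0 0 0 0; -0.0045 -0.0037 0 0 0 0 0; -0.0046 -0.0037 0 0 0 0 0; -0.005 -0.0026 0 0 0 0 0; -0.005 -0.0025 0 0 0 0 0; -0.005 -0.0024 0 0 0 0 0; -0.0046 -0.0021 0 0 0 0 0; 0 0 0 0 0 0 0'; python3 ok.py;  python3 -m inch '0 0 0.0005 0 0 0 0; 0 0 0 0 0 0 0'>/dev/null;  python3 ok.py && python3 -m inch '0 0 0.0005 0 0 0 0; 0 0 0 0 0 0 0'>/dev/null;  python3 look.py s9
```

```text
time_s: 12.22
tcp_pos: [0.5483, 0.3111, 0.0225]
eef_rot: [-180.0, 0.0, 0.0]
contact_force: [-0.4, 0.0, 1.7]
gripper_width: 0.0004
[0.5483 0.3111 0.0225] [-0.41  0.03  1.75]
[0.5491 0.3108 0.0219] [-2.5   1.55  2.67]
[0.54941179 0.3105928  0.02191269] [-2.07913746  1.01194329  3.67157829] [0.22082499 0.43853126 0.59550323] 12.6833
```

View pics/s9.png

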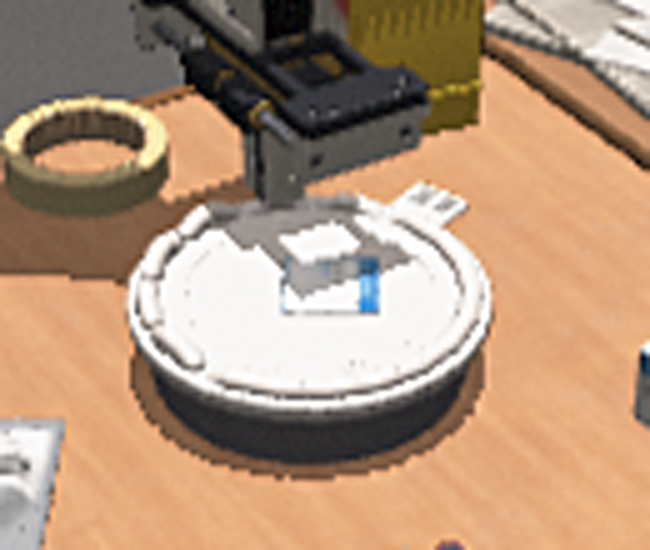

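```bash
python3 -m inch '0 0 0.0004 0 0 0 0; 0 0 0 0 0 0 0'; python3 look.py s10
```

```text
time_s: 12.85
tcp_pos: [0.5495, 0.3106, 0.0217]
eef_rot: [-180.0, -0.0, 0.0]
contact_force: [-2.9, 1.1, 5.8]
gripper_width: 0.0007
[0.54952173 0.31062501 0.02175665] [-2.60282764  0.68053499  5.46633556] [0.28525012 0.54814248 0.72584248] 13.15
```

```bash
python3 -m inch '0 0 -0.0007 0 0 0 0; 0 0 -0.0006 0 0 0 0; -0.004 -0.001 0 0 0 0 0; -0.0055 -0.0011 0 0 0 0 0; -0.006 -0.001 0 0 0 0 0; -0.0058 -0.001 0 0 0 0 0; -0.0058 0 0 0 0 0 0; -0.006 0 0 0 0 0 0; -0.0055 0.0005 0 0 0 0 0; -0.0045 0.0005 0 0 0 0 0; 0 0 0 0 0 0 0'; python3 ok.py;  python3 -m inch '0 0 0.0006 0 0 0 0; 0 0 0 0 0 0 0'>/dev/null;  python3 ok.py && python3 -m inch '0 0 0.0006 0 0 0 0; 0 0 0 0 0 0 0'>/dev/null;  python3 look.py s11
```

```text
time_s: 14.07
tcp_pos: [0.5051, 0.3135, 0.0229]
eef_rot: [-180.0, 0.0, 0.0]
contact_force: [-1.2, 0.2, 1.1]
gripper_width: 0.0004
[0.5051 0.3135 0.0229] [-1.22  0.22  1.08]
[0.5059 0.3135 0.022 ] [-2.2   0.01  2.03]
[0.50613442 0.31357894 0.02173522] [-3.68302839  0.4003086   5.49327146] [0.31179693 0.44660863 0.60836891] 14.7
```

View pics/s11.png

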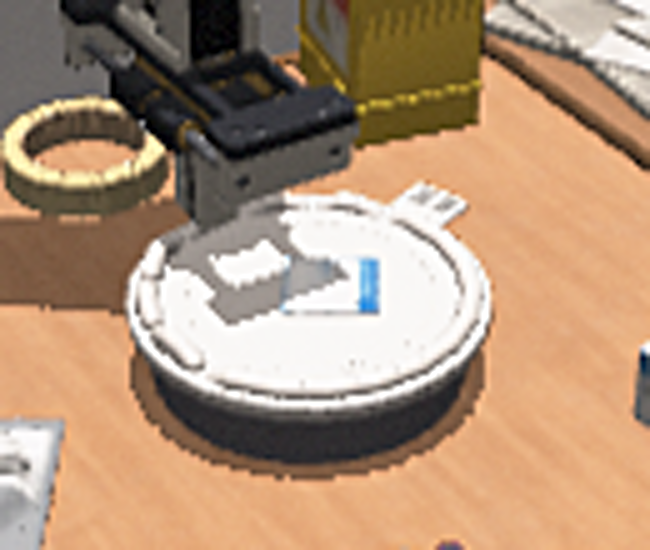

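```bash
python3 -m inch '0 0 -0.0007 0 0 0 0; 0 0 -0.0006 0 0 0 0; -0.0035 0.0005 0 0 0 0 0; -0.0055 0.0015 0 0 0 0 0; -0.0058 0.002 0 0 0 0 0; -0.0058 0.0021 0 0 0 0 0; -0.0056 0.003 0 0 0 0 0; -0.0054 0.0032 0 0 0 0 0; -0.005 0.003 0 0 0 0 0; -0.0027 0.002 0 0 0 0 0; 0 0 0 0 0 0 0; 0 0 0 0 0 0 0'; python3 ok.py;  python3 -m inch '0 0 0.0006 0 0 0 0; 0 0 0 0 0 0 0'>/dev/null;  python3 ok.py && python3 -m inch '0 0 0.0006 0 0 0 0; 0 0 0 0 0 0 0'>/dev/null;  python3 look.py s12
```

```text
time_s: 15.7
tcp_pos: [0.4664, 0.2958, 0.0229]
eef_rot: [180.0, 0.0, 0.0]
contact_force: [-1.0, -1.3, 2.6]
gripper_width: 0.0002
[0.4664 0.2958 0.0229] [-0.99 -1.33  2.58]
[0.4668 0.296  0.022 ] [-0.83 -0.34  2.48]
[0.46698227 0.29622559 0.02205891] [-0.60835709 -0.2787346   0.49533753] [0.45678231 0.29491985 0.67696524] 16.1667
```

View pics/s12.png

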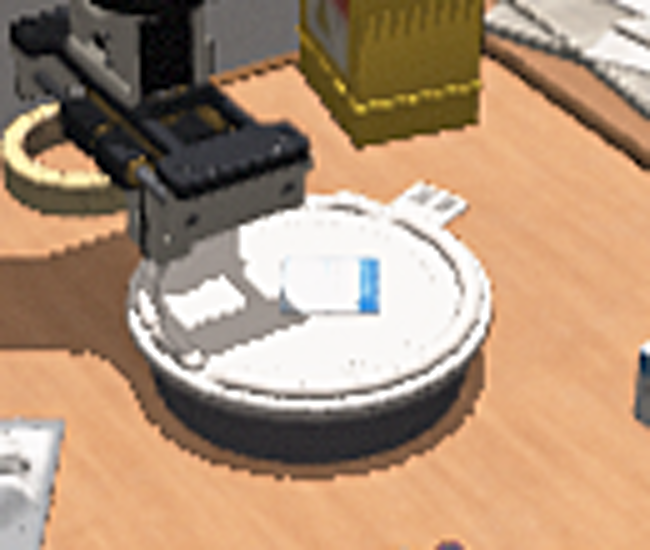

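```bash
python3 -m inch '0 0 0.0006 0 0 0 0; 0 0 0 0 0 0 0; 0 0 0 0 0 0 0'; python3 look.py s13
```

```text
time_s: 16.42
tcp_pos: [0.4671, 0.2965, 0.0219]
eef_rot: [-180.0, -0.0, 0.0]
contact_force: [-0.5, -1.2, 3.1]
gripper_width: 0.0002
[0.46712477 0.2965004  0.02183775] [-1.04555738 -0.34134629  3.76269779] [0.38580725 0.26161971 0.71717165] 16.7167
```

```bash
python3 -m inch '0 0 0.0003 0 0 0 0; 0 0 0 0 0 0 0; 0 0 0 0 0 0 0'; python3 look.py s13
```

```text
time_s: 16.97
tcp_pos: [0.4671, 0.2966, 0.0217]
eef_rot: [-180.0, -0.0, 0.0]
contact_force: [-1.5, -1.0, 7.7]
gripper_width: 0.0004
[0.46714278 0.29656831 0.02170797] [-1.64607795 -0.32454907  6.19391511] [0.27308155 0.77798927 0.49319373] 17.2667
```

```bash
python3 -m inch '0 0 -0.0007 0 0 0 0; 0 0 -0.0007 0 0 0 0; -0.003 0.0025 0 0 0 0 0; -0.004 0.004 0 0 0 0 0; -0.0044 0.0045 0 0 0 0 0; -0.0043 0.0047 0 0 0 0 0; -0.0036 0.0052 0 0 0 0 0; -0.0032 0.0053 0 0 0 0 0; -0.0026 0.005 0 0 0 0 0; -0.0017 0.0033 0 0 0 0 0; 0 0 0 0 0 0 0; 0 0 0 0 0 0 0'; python3 ok.py;  python3 -m inch '0 0 0.0006 0 0 0 0; 0 0 0 0 0 0 0;0 0 0.0006 0 0 0 0; 0 0 0 0 0 0 0; 0 0 0 0 0 0 0';  python3 look.py s14
```

```text
time_s: 18.27
tcp_pos: [0.4398, 0.2611, 0.0227]
eef_rot: [180.0, 0.0, -0.0]
contact_force: [-1.0, -0.2, 1.6]
gripper_width: 0.0004
[0.4398 0.2611 0.0227] [-1.   -0.16  1.56]
time_s: 18.68
tcp_pos: [0.44, 0.2617, 0.0217]
eef_rot: [180.0, 0.0, 0.0]
contact_force: [-1.9, -1.6, 5.5]
gripper_width: 0.0007
[0.44001788 0.26161387 0.02165177] [-2.36456759 -1.70002028  6.15444629] [0.55870976 0.49729957 0.70228062] 18.9833
```

View pics/s14.png

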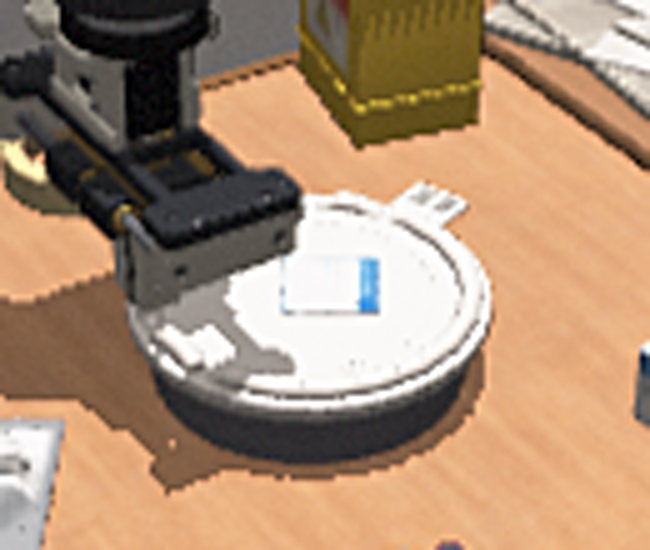

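```bash
python3 -m inch '0 0 -0.0007 0 0 0 0; 0 0 -0.0006 0 0 0 0; -0.0012 0.0035 0 0 0 0 0; -0.0016 0.0055 0 0 0 0 0; -0.0016 0.006 0 0 0 0 0; -0.0015 0.006 0 0 0 0 0; -0.0005 0.006 0 0 0 0 0; 0 0.006 0 0 0 0 0; 0 0.0055 0 0 0 0 0; 0 0.0038 0 0 0 0 0; 0 0 0 0 0 0 0; 0 0 0 0 0 0 0'; python3 ok.py;  python3 -m inch '0 0 0.0006 0 0 0 0; 0 0 0 0 0 0 0;0 0 0.0006 0 0 0 0; 0 0 0 0 0 0 0; 0 0 0 0 0 0 0';  python3 look.py s15
```

```text
time_s: 19.98
tcp_pos: [0.4337, 0.2188, 0.0229]
eef_rot: [180.0, 0.0, -0.0]
contact_force: [0.2, -1.3, 1.9]
gripper_width: 0.0002
[0.4337 0.2188 0.0229] [ 0.19 -1.26  1.88]
time_s: 20.4
tcp_pos: [0.4337, 0.2194, 0.0217]
eef_rot: [180.0, 0.0, 0.0]
contact_force: [-1.4, -1.8, 5.7]
gripper_width: 0.0004
[0.43363693 0.2194591  0.02170033] [-1.5279384  -1.48389209  5.10671926] [0.46447419 0.36161885 0.26253826] 20.7
```

View pics/s15.png

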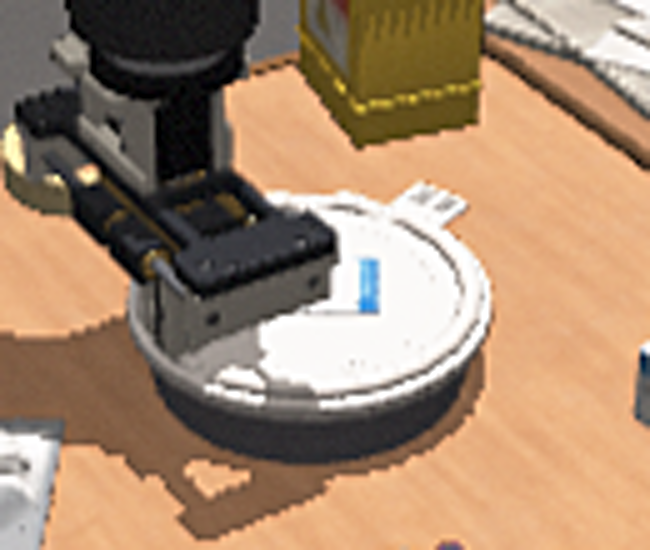

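```bash
python3 -m inch '0 0 -0.002 0 0 0 0; 0 0 -0.004 0 0 0 0; 0 0 -0.01 0 0 0 0; 0 0 -0.02 0 0 0 0; 0 0 -0.025 0 0 0 0; 0 0 -0.03 0 0 0 0; 0 0 -0.03 0 0 0 0; 0 0 -0.025 0 0 0 0; 0 -0.015 -0.02 0 0 0 0; -0.01 -0.025 -0.01 0 0 0 0; -0.01 -0.03 -0.005 0 0 0 0; -0.01 -0.03 0 0 0 0 0; 0 -0.03 0 0 0 0 0; 0 -0.02 0 0 0 0 0; 0 -0.01 0 0 0 0 0; 0 0 0 0 0 0 0; 0 0 0 0 0 0 0'
python3 - <<'E'
from h import *
for n,(a,b,c,d) in {"scene":(170,280,240,370),"wrist":(0,230,150,560),"top":(130,280,170,330)}.items():
    im=r.capture(n)[:,:,::-1]; k=min(800/(d-c),600/(b-a)); cv2.imwrite(f"pics/f_{n}.png",cv2.resize(im[a:b,c:d],None,fx=k,fy=k,interpolation=cv2.INTER_CUBIC))
s=r.get_state();print(s['tcp_pos'],s['contact_force'],s['time_s'])
E
```

```text
time_s: 22.12
tcp_pos: [0.4035, 0.3794, 0.2023]
eef_rot: [180.0, 0.0, 0.0]
contact_force: [-0.7, -0.7, -0.3]
gripper_width: 0.0006
[0.4038399  0.37854599 0.20281382] [ 0.72803061 -0.15095183 -0.26506018] 22.2667
```

View pics/f_scene.png

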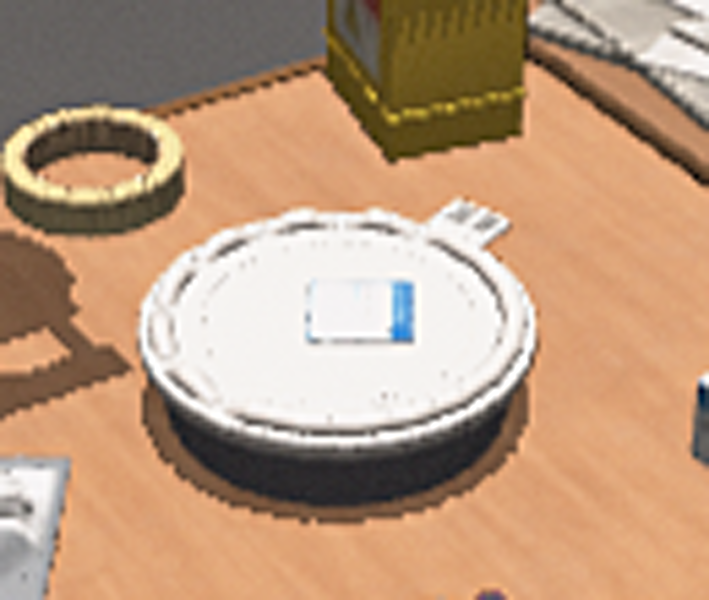

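View pics/f_wrist.png

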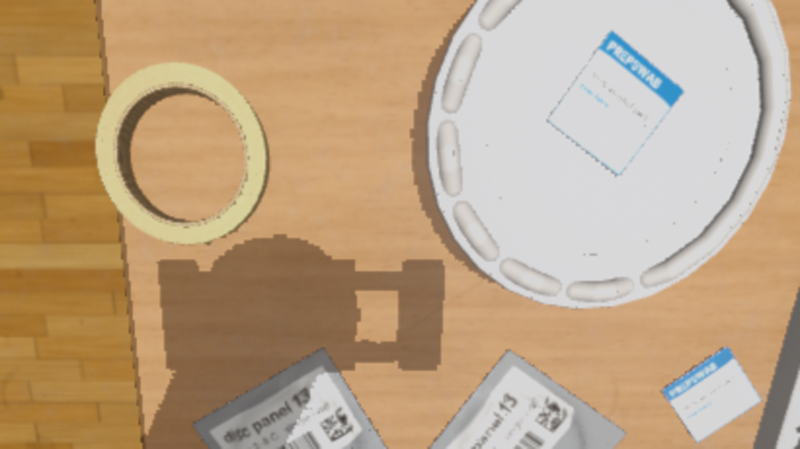

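View pics/f_top.png

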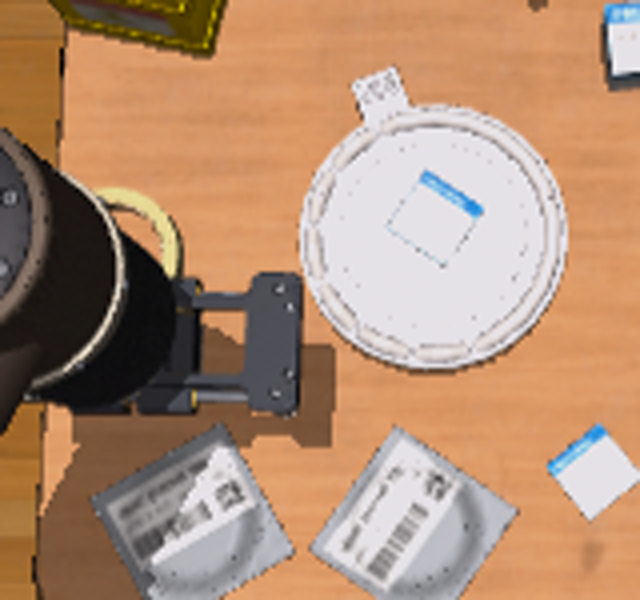

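```bash
python3 - <<'E'
from h import *
a=cv2.cvtColor(cv2.imread("pics/top0.png"),cv2.COLOR_BGR2GRAY); b=cv2.cvtColor(r.capture("top"),cv2.COLOR_RGB2GRAY)
for n,(y0,y1,x0,x1) in dict(tub=(145,225,246,315),sachet=(170,200,264,295),bench=(100,290,330,600),pouch=(235,290,250,300)).items():
    print(n,cv2.phaseCorrelate(np.float32(a[y0:y1,x0:x1]),np.float32(b[y0:y1,x0:x1]),cv2.createHanningWindow((x1-x0,y1-y0),cv2.CV_32F)))
E
```

```text
tub ((0.06714282287904183, -0.008279874970000378), 0.9755453235573239)
sachet ((0.05339066364427758, -0.0786985174436694), 0.9978013170262178)
bench ((-0.0017268261538845309, -0.0018772146148933189), 0.9994150334946167)
pouch ((0.013061958454347433, -0.013986488733689129), 0.9968483405907949)
```

Nothing has shifted by more than 0.1 px (about 0.2 mm), so I'm handing the job in.

```bash
python3 -c "
from plant import r
print(r.close_job())"
```

```text
the job is handed in; nothing more can be done
None
```

I pressed the six popped-up links home one after another, from link 1 at the thumb tab round to link 6, sliding the closed fingertips along the rim. The job was handed in at about 22 s of the 72 s allowed.

- **Pressing:** each link ended on a firm stop at 5–6 N. All six stopped at the same height to within 0.1 mm (TCP reading 21.7 mm).
- **Rim:** the final scene and top pictures show the whole rim level. The final wrist picture agrees, but link 1 was out of its frame.
- **Other things:** comparing the top pictures from before and after, the tub, the sachet on the lid, the pouch and the bench area to the right had moved less than 0.1 px (about 0.2 mm). I did not measure the area behind the tub separately, but nothing there looks disturbed.
- **Finish:** the arm stopped about 0.2 m up and clear of everything, with no contact force.

**Disagreement:** the pictures showed the fingertips about 38 mm short of the stated TCP. There was no contact at the height the TCP reading implied, so I found the contact height by touch.

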